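Raise the returns gate and slide the reservoir into its bay

TASK

Push the striped counterweighted gate arm of the returns lane up past its balance point, so that it stays raised by itself when you let go. Then push the white plastic reservoir along the lane, under the raised arm, until it stands against the end stop in the green bay. Nothing is to be lifted or tipped over: the reservoir stays flat on the lane, the gate stays up, and the other things on the counter are left alone.

Things in the scene. Friction and masses are not known exactly. Their poses are not given: they have to be found in the camera images.
- returns_lane: Fixed lane on the counter, 6 mm aluminium base plate (x -70..145, y -165..165 mm). Origin: its underside, on the lane's centre line, in line with the gate arm. y runs along the lane (reservoir starts at +y, entry open; green bay at -y), x across it, towards the gate post; z up. The reservoir slides on the plate between two white rails at x = +/-36 mm, inner faces 64 mm apart, tops 20 mm over the counter.
- gate (a joint): Angle of the striped gate arm, hinged along the lane's y axis. 0 = lowered, level across the lane on its rest; grows as the outer end is pushed up and over towards the post; 1.92 = stop, leaning back past upright, away from the lane. A counterweight behind the pivot balances it at about 1.05: below that it falls shut, above it falls open to the stop and stays. About 1 N upwards (4 N sideways) at the roller lifts it; little friction.
- gate_pivot (a point): Fixed point on the gate's hinge axis: lane x = +105, y = 0, 95 mm above the counter, between the two grey cheeks of the post (lane x 87..123, y -30..30, top 112 mm above the counter).
- gate_knee (a point): On the centre line of the gate arm (round bar, 18 mm thick), 175 mm from the pivot; straight to here, beyond it the end bends steeply upwards. Lowered: lane x = -70, y = 0, 95 mm above the counter, open beneath (a skirt plate hangs under the bar over the lane, 75 to 135 mm from the pivot, down to 47 mm above the counter). The thin post of the rest (95 mm high) stands at lane x = -55.
- gate_tip (a point): Axis of the free-turning black roller (26 mm thick, 44 mm long along lane y) at the end of the gate arm's upturned part; lowered it lies 43 mm further out and 55 mm higher than gate_knee (lane x = -113, y = 0, 150 mm above the counter). Fingers pushed against it from the outside make it roll up along them as the arm rises.
- reservoir: The returned reservoir: white plastic, upside down, box-shaped, narrower at the top, 77 mm long (its x), 51 mm wide (its y) over the rim at the foot, 72 x 46 mm above it, 56 mm tall, about 0.12 kg, loose. Origin at the centre of its underside, z up. Stands on the plate in the lane, long side along the lane, on the +y side of the gate; too tall for the lowered gate.
- bay (a point): Where the centre of the reservoir's underside lies when it stands against the end stop, on the plate's top: lane x = 0, y = -101.5 mm. The rubber face of the end stop is at lane y = -140 mm, its top 40 mm above the counter.
- blue_cap_bottle: Bystander, loose: white bottle with blue cap, 56 x 56 x 101 mm; origin at the centre of its underside. Leave it alone.
- tube_rack: Bystander, loose: blue rack of small capped tubes, 62 x 150 x 100 mm; origin at the centre of its underside. Leave it alone.
- bean_cup: Bystander, loose: cup of red beans with red lid, 62 x 62 x 74 mm; origin at the centre of its underside. Leave it alone.
- white_cup: Bystander, loose: cup of pale seeds with red lid, 62 x 62 x 73 mm; origin at the centre of its underside. Leave it alone.
- petri_stack: Bystander, loose: stack of clear dishes, 90 x 91 x 32 mm; origin at the centre of its underside. Leave it alone.
- timer: Bystander, loose: white kitchen timer, 66 x 66 x 19 mm; origin at the centre of its underside. Leave it alone.
- apple: Bystander, loose: red apple, 73 x 76 x 78 mm; origin at the centre of its underside. Leave it alone.
- marker: Bystander, loose: lying marker pen with red cap, 14 x 122 x 14 mm; origin at the centre of its underside. Leave it alone.
Mind the look-alikes: they are no part of the job. What is shaped like the reservoir but pink or turquoise is not meant.

How it is judged (in metres and radians):
On the way, in this order (a step that is already met when the one before it is completed fails the run):
1. the gate arm stands raised by itself, the robot not touching it (value of joint gate above 1.6 rad and contact force between each of the fingers, the arm and gate below 0.1 N), for 0.3 s.
2. the reservoir stands against the end stop, the gate still raised (value of joint gate above 1.6 rad and y of reservoir in the frame of returns_lane below -0.0935 m and horizontal distance between reservoir and bay below 0.015 m), for 0.2 s.
At the end, for the whole second after the job is handed in: The gate arm rests raised (angle over 1.6 rad) and still; the reservoir stands upright (tilted under 0.08 rad) and at rest on the lane's plate, within 8 mm of touching the end stop and its centre within 15 mm of the bay point (all of step 2 and angle between reservoir's own z axis and vertical below 0.08 rad and z of reservoir in the frame of returns_lane below 0.012 m and linear speed of reservoir below 0.02 m/s and velocity of joint gate below 0.1 rad/s).
It fails at once if the reservoir is lifted off the lane (more than 14 mm) (z of reservoir in the frame of returns_lane above 0.02 m).
It fails at once if the reservoir is tipped by more than about 20 degrees (angle between reservoir's own z axis and vertical above 0.35 rad).
It fails at once if a bystander is moved by more than 20 mm (distance of any of blue_cap_bottle, tube_rack, bean_cup, white_cup, petri_stack, timer, apple, marker from where it was at the start of the episode above 0.02 m).
It also fails if it takes over 61 s, if anything falls off the work surface, if the arm or the gripper's body presses on something with over 40 N, if the wrist force passes 120 N, or if a joint passes its speed limit or range.

ROBOT

A 6-joint arm with a two-finger parallel gripper is mounted at the origin on a cart in front of the work surface, level with it; the furniture and walls round the work are solid. World frame = base frame: x ahead of the robot, y to its left, z up, the work surface at z = 0. Lengths are in mm, angles in degrees, forces in N, time in s.
With the tool pointing down it reaches from about 300 to 850 mm from the base axis. Payload 4.2 kg.
Tool frame: the origin (TCP) lies on the centre line of the jaws, within the pads' length; the fingertips stand 14 mm ahead of it and the grasp point (between the pads) lies 5 mm behind it; z points along the fingers, y is the direction in which the jaws open and shut (so a half turn about z gives the same grasp; the last joint's range is limited). The gripper opens to 91 mm and grips with 3 to 60 N. Pads are 32 mm wide; open, the fingers measure 118 mm over their backs; the gripper's body (76 mm by 178 mm) begins 60 mm behind the grasp point.
Start: joints at [-72.536, 18.312, 89.639, -0, 72.044, -1.146], TCP at [183.497, -544.95, 227.976] pointing down, gripper open.
Joint ranges: [-177.97, 177.97], [-48.28, 115.42], [12.27, 149.76], [-77.06, 257.06], [2.81, 150.46], [-146.56, 146.56]. Speed limits (degrees/s): [147.25, 147.25, 180, 180, 180, 180].

INTERFACE

Orientations are given as [roll, pitch, yaw] about the fixed x, y, z axes, in that order (R = Rz(yaw) Ry(pitch) Rx(roll)).
In Python, from workcell import env gives the robot as it stands.
- The arm moves only by the tool play_rows, never from a script. Its argument "increments" is a list of rows, each a list of 5 numbers: the shift along the world's x, y, z in mm, then the turn about the world's z in degrees, then the closure, from 0 (fully open) to 1 (shut). In form: [[x, y, z, yaw, fingers], ...]. A call has 1 to 20 rows; each row shifts and turns the commanded pose from where the row before left it; what a row does not reach is not made up. A row lasts 1/8 s, in which the tool goes at most 62.5 mm and 10.7 degrees, less where a joint would pass 70% of its speed; a pose out of reach is approached as far as the arm can. A call is refused whole if a number of a shift passes 62.5 or a number of a turn 10.7, either way. A call with a gripper value outside its range is refused whole. The fingers move at their own pace and stop on an object; "newtons" is the grip in N (left out, the last holds). Time passes only in rows, so rows that do not move let the fingers close. It gives the time, the measured TCP pose, the force and the opening at its end, in the units of the state.
- env.state(): the state, without advancing time (a new reading comes with each control period).
- env.grab_frame(name): name is "side" or "top" or "wrist"; returns the picture (480x640x3 uint8, red, green, blue); there is no depth.
- env.calibration(name): a dict with "fx", "fy", "cx", "cy" (pixels), "dist_coeffs" ([k1, k2, p1, p2, k3] as OpenCV has them; the pictures are not rectified), "R" (3x3) and "t" (3): a world point X has camera coordinates R X + t; the wrist camera has in their place "hand_eye" (4x4, takes a point from camera to tool coordinates, whose origin is the TCP and whose axes are the flange's). Camera axes: x right, y down, z forward; pixel columns grow to the right and rows downward; lengths in mm; the calibration is good to about 2 mm. A picture is of the moment at which its call begins: read the wrist's pose just before it. calibration takes no time and is no camera call.
- env.job_done(): hands the job in, once; it reports no verdict.
The state is a dict: "time_s": time; "qpos": joint angles; "qvel": joint speeds; "effort": joint torques, N m; "ee_pos": TCP position; "ee_rot": TCP orientation; "force": force on the tool from outside, world axes, zero at the start; "torque": the same for the moment, N m; "gripper_width": finger opening in mm.
Only numpy, scipy, OpenCV 4.12 (cv2) and the standard library are available. Lean on these libraries where they do the work, as an engineer would, in place of code of your own. Each camera call takes 0.05 s, during which the arm holds its last target.

## Working session

There is one attempt and no reset: what is moved stays moved. The work goes in short steps, Python scripts to look and compute and a tool call to move; the robot and the scene stay as the last step left them, time stands still between calls to the robot, and variables do not carry over. Pictures are saved under pics/ and viewed, and the job is handed in when it is done.

Besides the shell and the picture viewer there is one more tool, called after "Call:" in YAML: its name, and indented under it one key for each argument. play_rows: Moves the arm, as the interface text tells. Its arguments: {"type":"object","properties":{"increments":{"type":"array"},"newtons":{"type":"number"}},"required":["increments"]}

```bash
mkdir -p pics; ls; python3 - <<'E'
from workcell import env
import cv2
s=env.state(); print({k:s[k] for k in('time_s','ee_pos','ee_rot','gripper_width','force')})
for n in('side','top','wrist'):
    im=env.grab_frame(n); cv2.imwrite(f'pics/{n}0.png',im[:,:,::-1]); c=env.calibration(n); print(n,c)
E
```

```text
pics
{'time_s': 0.0, 'ee_pos': array([ 183.3554536 , -544.47508592,  227.14364355]), 'ee_rot': array([-1.79901573e+02, -2.32772203e-03,  1.86089439e+01]), 'gripper_width': 91.38434768135096, 'force': array([ 0.42361552, -0.37393453,  0.09900021])}
side {'fx': 601.765537494893, 'fy': 601.765537494893, 'cx': 319.231913032357, 'cy': 243.32460207233888, 'dist_coeffs': array([-0.15739193,  0.        ,  0.        ,  0.        ,  0.        ]), 'R': array([[-0.62080654, -0.78375684, -0.01801285],
       [-0.62244581,  0.50674201, -0.59646772],
       [ 0.47661352, -0.35907904, -0.80243492]]), 't': array([ 458.047427  ,  379.19817153, 1735.09376557])}
top {'fx': 512.1804386970271, 'fy': 512.1804386970271, 'cx': 316.41112493580647, 'cy': 233.99482228448434, 'dist_coeffs': array([-0.08181144,  0.        ,  0.        ,  0.        ,  0.        ]), 'R': array([[-0.02538911, -0.99965736, -0.00636888],
       [-0.98834949,  0.02605728, -0.14995436],
       [ 0.15006894,  0.00248747, -0.98867241]]), 't': array([ 115.49388135,  595.63420795, 1227.49921582])}
wrist {'fx': 374.97871091336384, 'fy': 374.97871091336384, 'cx': 318.6756173138736, 'cy': 240.36672308169625, 'dist_coeffs': array([-0.05404446,  0.        ,  0.        ,  0.        ,  0.        ]), 'hand_eye': array([[ 1.17961793e-03, -9.72383652e-01, -2.33385181e-01,
         6.55465601e+01],
       [ 9.99999268e-01,  1.21025755e-03,  1.19219797e-05,
         2.33203948e+00],
       [ 2.70863439e-04, -2.33385024e-01,  9.72384367e-01,
        -1.57382339e+02],
       [ 0.00000000e+00,  0.00000000e+00,  0.00000000e+00,
         1.00000000e+00]])}
```

View pics/side0.png

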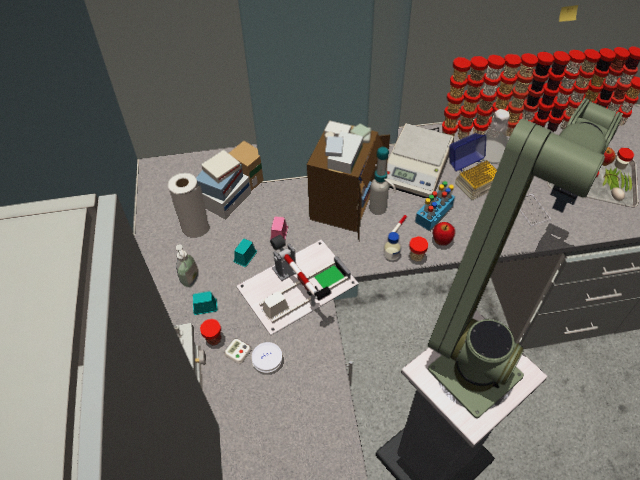

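View pics/top0.png

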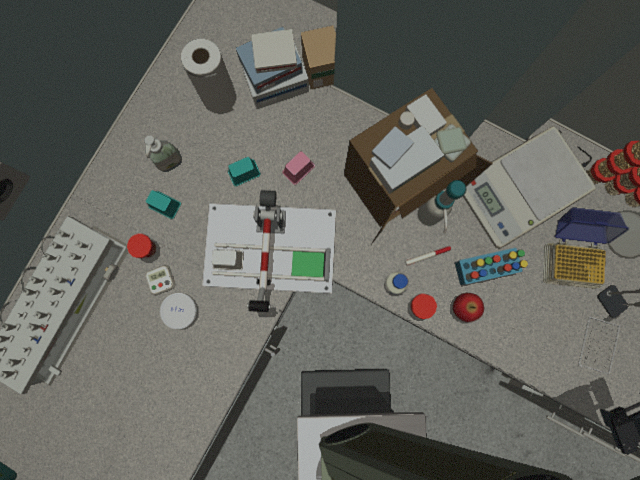

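The top view shows the lane plate at about (205..337, 204..293) with the roller at (259,305), the reservoir at (226,259) and the green bay at (308,264). I'll enlarge it to read the points.

```bash
python3 - <<'E'
import cv2
im=cv2.imread('pics/top0.png')[180:330,180:360]; cv2.imwrite('pics/topc.png',cv2.resize(im,None,fx=4,fy=4,interpolation=cv2.INTER_CUBIC))
im=cv2.imread('pics/side0.png')[215:345,225:375]; cv2.imwrite('pics/sidec.png',cv2.resize(im,None,fx=4.5,fy=4.5,interpolation=cv2.INTER_CUBIC))
E
```

```text
(no output)
```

View pics/topc.png

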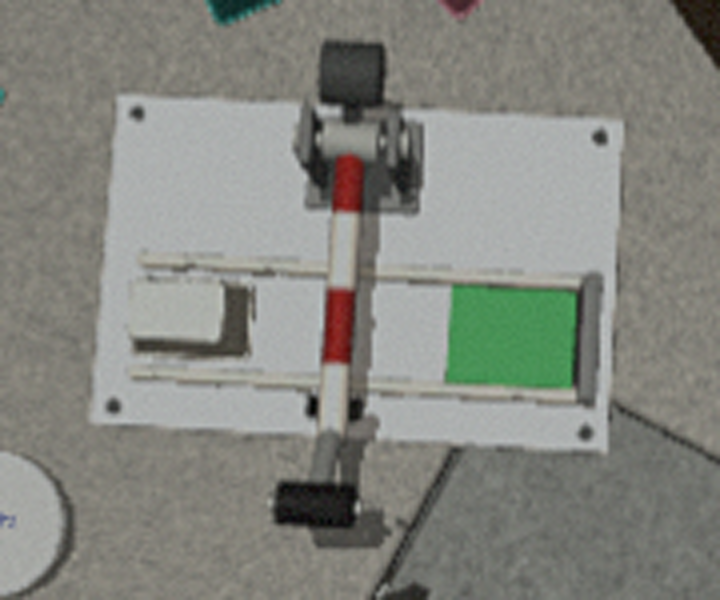

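View pics/sidec.png

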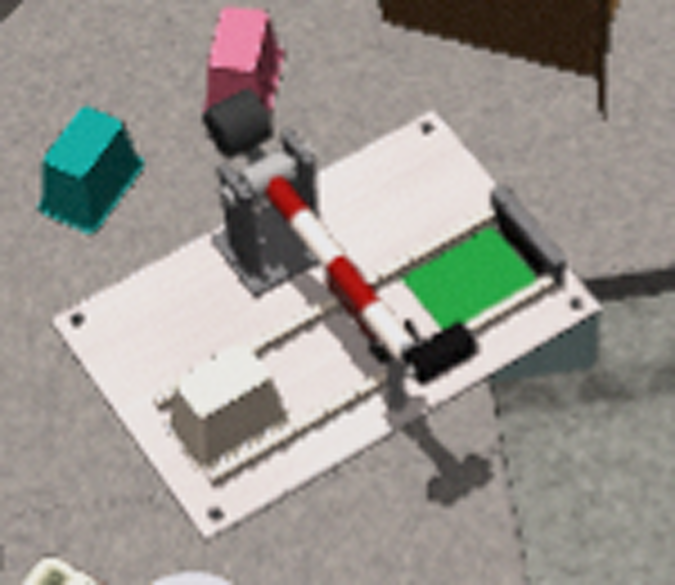

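```bash
cat > h.py <<'E'
import numpy as np,cv2
from scipy.optimize import least_squares
from workcell import env
def proj(n,P):
    c=env.calibration(n); K=np.array([[c['fx'],0,c['cx']],[0,c['fy'],c['cy']],[0,0,1.]])
    return cv2.projectPoints(np.asarray(P,float).reshape(-1,1,3),cv2.Rodrigues(np.array(c['R']))[0],np.array(c['t'],float),K,np.array(c['dist_coeffs']))[0].reshape(-1,2)
def ray(n,uv,z):
    c=env.calibration(n); K=np.array([[c['fx'],0,c['cx']],[0,c['fy'],c['cy']],[0,0,1.]])
    d=cv2.undistortPoints(np.array(uv,float).reshape(-1,1,2),K,np.array(c['dist_coeffs'])).reshape(-1,2)
    R=np.array(c['R']);t=np.array(c['t']); o=-R.T@t; out=[]
    for a in d:
        v=R.T@np.array([a[0],a[1],1]); out.append(o+v*(z-o[2])/v[2])
    return np.array(out)
def lane(p,P):
    c,s=np.cos(p[2]),np.sin(p[2]);P=np.atleast_2d(np.asarray(P,float)); return np.c_[p[0]+c*P[:,0]-s*P[:,1],p[1]+s*P[:,0]+c*P[:,1],P[:,2]]
def inv(p,P):
    c,s=np.cos(p[2]),np.sin(p[2]);P=np.atleast_2d(np.asarray(P,float))-[p[0],p[1],0]; return np.c_[c*P[:,0]+s*P[:,1],-s*P[:,0]+c*P[:,1],P[:,2]]
E
python3 - <<'E'
from h import *
T=np.array([(118,95),(623,120),(607,452),(90,422)])/4+180
S=np.array([(55,320),(435,110),(605,305),(208,537)])/4.5+[225,215]
L=[(145,165,6),(145,-165,6),(-70,-165,6),(-70,165,6)]
for w in('t','s','b'):
    def f(p):
        r=[]
        if w in'tb': r.append(proj('top',lane(p,L))-T)
        if w in'sb': r.append(proj('side',lane(p,L))-S)
        return np.ravel(r)
    q=least_squares(f,[700,150,0]); p=q.x; print(w,p[:2],np.degrees(p[2]),np.abs(q.fun).max())
np.save('lane.npy',p)
print('roller proj top crop',(proj('top',lane(p,[(-113,0,150),(105,0,95),(-70,0,95)]))-180)*4)
print('roller proj side crop',(proj('side',lane(p,[(-113,0,150),(105,0,95),(-70,0,95)]))-[225,215])*4.5)
print('world roller, knee,pivot,bay',lane(p,[(-113,0,150),(-70,0,95),(105,0,95),(0,-101.5,6)]))
# reservoir top quads, z=62
rt=np.array([(132,282),(222,284),(222,345),(132,340)])/4+180
w=ray('top',rt,62);print(inv(p,w),inv(p,w).mean(0))
rs=np.array([(170,372),(245,345),(275,380),(205,417)])/4.5+[225,215]
w=ray('side',rs,62);print(inv(p,w),inv(p,w).mean(0))
for n,uv in dict(bottle=(397,283),cupR=(423,306),petri=(178,310),pink=(298,165),teal=(242,170),timer=(160,280),marker=(428,255)).items(): 
    w=ray('top',[uv],50); print(n,w[0],inv(p,w)[0])
E
```

```text
t [535.08196822 223.65211656] -4.551590310498386 0.5628797826857408
s [533.24425679 221.9676522 ] -4.409513540276315 0.5964499461239257
b [534.39355794 222.96046338] -4.498175156683935 0.9352115130012066
roller proj top crop [[316.99967214 506.18813227]
 [352.61426985 141.68707386]
 [332.83273022 433.65924055]]
roller proj side crop [[442.51834956 353.36766248]
 [268.09544188 175.6068198 ]
 [407.27791797 351.74801635]]
world roller, knee,pivot,bay [[421.74161691 231.82275329 150.        ]
 [464.60916969 228.45037748  95.        ]
 [639.07014031 214.72559222  95.        ]
 [526.43318249 121.77310042   6.        ]]
[[ 16.85945318 133.26215456  62.        ]
 [ 18.58756824  77.76881162  62.        ]
 [-18.72618497  74.94152329  62.        ]
 [-18.68027189 130.3421542   62.        ]] [ -0.48985886 104.07866092  62.        ]
[[ 25.06821837 130.90631838  62.        ]
 [ 14.62676541  77.47503691  62.        ]
 [-20.5818271   75.3710347   62.        ]
 [-18.59952925 129.5727323   62.        ]] [  0.12840686 103.33128057  62.        ]
bottle [471.38635517 -93.83070737  50.        ] [ -37.96803977 -320.75688834   50.        ]
cupR [ 413.71750985 -154.73934977   50.        ] [ -90.6823523  -386.00073629   50.        ]
petri [418.7823418  443.00813393  50.        ] [-132.51286861  210.30280613   50.        ]
pink [775.57633486 142.15125977  50.        ] [246.77754471 -61.644973    50.        ]
teal [766.62484866 284.34877138  50.        ] [226.70145739  79.41250512  50.        ]
timer [493.08877126 488.80803122  50.        ] [-62.02727975 261.78928797  50.        ]
marker [ 538.05795826 -173.82419054   50.        ] [  34.77188003 -395.27510138   50.        ]
```

Both views agree on the lane: origin about (534, 223), yaw -4.5°, all corner residuals under 1 px. The reservoir is centred at about lane (0, 104). I'll push the roller from the robot side with closed fingers, jaws along lane y. First comes the approach move.

Call:
play_rows:
  increments:
    - [20,40,0,7.8,1]
    - [20,40,0,7.8,1]
    - [20,40,0,7.8,1]
    - [20,40,0,7.8,1]
    - [20,40,0,7.8,1]
    - [20,40,0,7.8,1]
    - [20,40,0,7.8,1]
    - [20,40,0,7.8,1]
    - [20,40,0,7.8,1]
    - [20,40,0,7.8,1]
    - [-1,38,0,7.8,1]
    - [-1,38,0,7.8,1]
    - [-1,38,0,7.8,1]
    - [-1,38,0,7.8,1]
    - [-1,38,0,7.8,1]
    - [-1,38,0,7.8,1]
    - [-1,38,0,7.8,1]
    - [-1,38,0,7.8,1]
    - [-1,38,0,7.8,1]
    - [-1,38,0,7.8,1]
  newtons: 30

```text
time_s: 2.65
ee_pos: [373.2, 236.2, 227.8]
ee_rot: [-180.0, -0.0, 174.9]
force: [0.4, 0.5, 0.3]
gripper_width: -0.4
```

```bash
python3 - <<'E'
from h import *
s=env.state();p=np.load('lane.npy');print(s['time_s'],s['ee_pos'],s['ee_rot'],s['qpos'],s['gripper_width'],s['force'],inv(p,s['ee_pos']))
im=env.grab_frame('side');cv2.imwrite('pics/s1.png',cv2.resize(im[160:400,160:480,::-1],None,fx=2.5,fy=2.5))
E
```

```text
2.65 [373.1509238  236.23772396 227.83238339] [-1.79991357e+02 -4.41974092e-03  1.74885296e+02] [ 3.08485584e+01  6.22121604e+00  1.05709609e+02 -4.74296412e-03
  6.80778277e+01 -5.40349665e+01] -0.36411468673885755 [0.35469597 0.45246608 0.33874468] [[-161.78728005    0.59053281  227.83238339]]
```

View pics/s1.png

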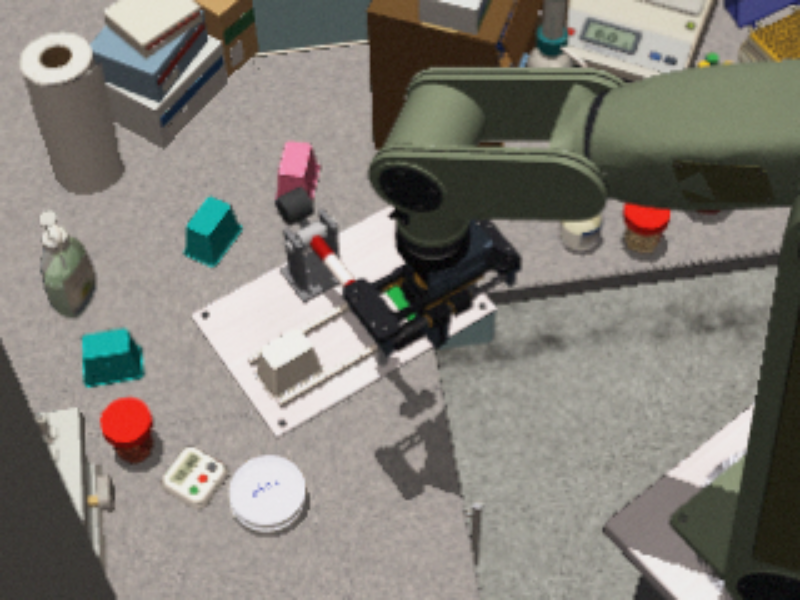

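View: the arm hovers above the robot side of the gate, clear of everything. Next I descend and touch the roller.

Call:
play_rows:
  increments:
    - [0,0,-22,0,1]
    - [0,0,-22,0,1]
    - [0,0,-22,0,1]
    - [0,0,-22,0,1]
    - [8,-1,0,0.6,1]
    - [8,-1,0,0,1]
    - [6,0,2,0,1]
    - [5,0,10,0,1]
    - [6,0,18,0,1]
    - [0,0,0,0,1]

```text
time_s: 3.95
ee_pos: [408.3, 233.7, 171.9]
ee_rot: [179.8, 0.3, 175.2]
force: [-0.6, 0.3, -0.0]
gripper_width: 0.4
```

```bash
python3 - <<'E'
from h import *
s=env.state();p=np.load('lane.npy');print(s['time_s'],s['ee_pos'],s['force'],inv(p,s['ee_pos']))
im=env.grab_frame('side');cv2.imwrite('pics/s2.png',cv2.resize(im[180:340,220:420,::-1],None,fx=3.5,fy=3.5))
E
```

```text
3.95 [408.30525584 233.71688797 171.90880003] [-0.62103344  0.33366087 -0.03006323] [[-126.54352678    0.83452231  171.90880003]]
```

View pics/s2.png

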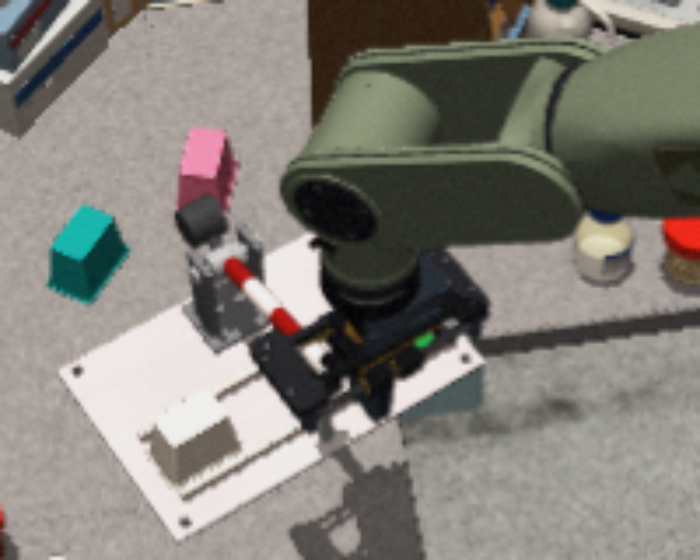

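The bar's slope in the picture has dropped from 1.36 to about 1.1, so the gate is rising. I continue along the arc.

Call:
play_rows:
  increments:
    - [4,0,10,0,1]
    - [4,0,10,0,1]
    - [8,-1,12,0,1]
    - [8,-1,12,0,1]
    - [8,0,12,0,1]
    - [9,-1,11,0,1]
    - [9,-1,11,0,1]
    - [9,0,10,0,1]
    - [10,-1,9,0,1]
    - [10,-1,9,0,1]
    - [10,-1,8,0,1]
    - [0,0,0,0,1]

```text
time_s: 5.5
ee_pos: [496.6, 226.0, 284.5]
ee_rot: [180.0, 0.1, 175.2]
force: [-0.4, -0.5, -0.7]
gripper_width: 0.5
```

```bash
python3 - <<'E'
from h import *
s=env.state();p=np.load('lane.npy');print(s['time_s'],s['ee_pos'],s['force'],inv(p,s['ee_pos']))
im=env.grab_frame('side');cv2.imwrite('pics/s3.png',cv2.resize(im[180:340,220:420,::-1],None,fx=3.5,fy=3.5))
im=env.grab_frame('top');cv2.imwrite('pics/t3.png',cv2.resize(im[150:330,160:380,::-1],None,fx=3.3,fy=3.3))
E
```

```text
5.5 [496.58948651 226.01971437 284.47277883] [-0.39465136 -0.46363269 -0.69737782] [[-3.79275575e+01  8.49550594e-02  2.84472779e+02]]
```

View pics/s3.png

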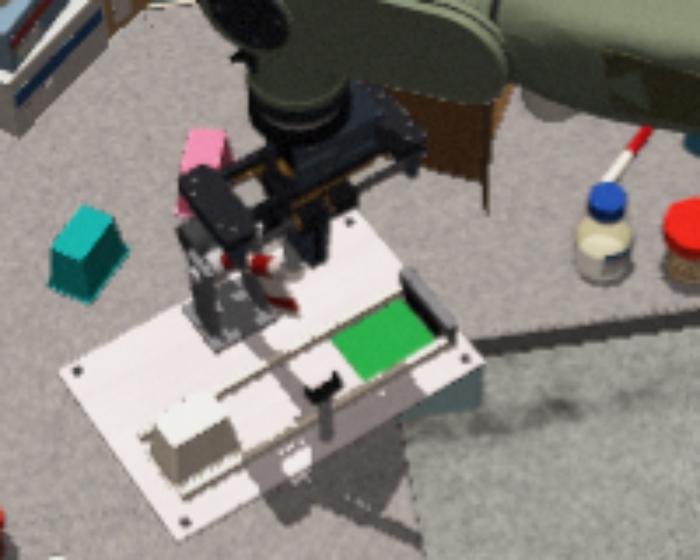

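View pics/t3.png

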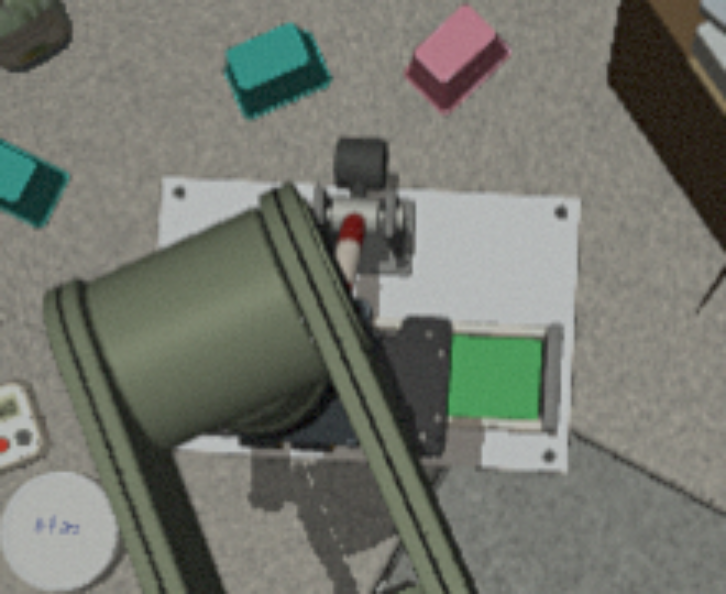

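The gate is at about 45° and follows the fingers as predicted. I push on past balance.

Call:
play_rows:
  increments:
    - [10,-1,6,0,1]
    - [10,-1,5,0,1]
    - [10,-1,5,0,1]
    - [10,-1,4,0,1]
    - [10,0,3,0,1]
    - [10,-1,3,0,1]
    - [10,-1,2,0,1]
    - [0,0,0,0,1]
    - [0,0,0,0,1]

```text
time_s: 6.72
ee_pos: [565.3, 220.0, 311.7]
ee_rot: [-180.0, -0.0, 175.2]
force: [-0.3, -0.4, 0.8]
gripper_width: 0.4
```

```bash
python3 - <<'E'
from h import *
s=env.state();p=np.load('lane.npy');print(s['time_s'],s['ee_pos'],s['force'],inv(p,s['ee_pos']))
im=env.grab_frame('side');cv2.imwrite('pics/s4.png',cv2.resize(im[180:340,220:420,::-1],None,fx=3.5,fy=3.5))
E
```

```text
6.725 [565.29024705 219.9571266  311.71705919] [-0.27094778 -0.36997215  0.83384971] [[ 31.03706585  -0.57094072 311.71705919]]
```

View pics/s4.png

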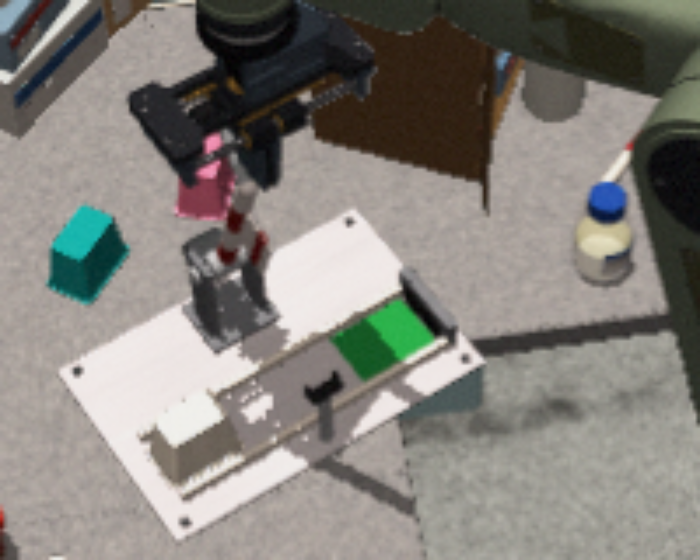

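Call:
play_rows:
  increments:
    - [10,-1,1,0,1]
    - [10,-1,0,0,1]
    - [5,0,0,0,1]
    - [0,0,0,0,1]
    - [0,0,0,0,1]
    - [-30,2,0,0,1]
    - [-40,3,0,0,1]
    - [-40,3,0,0,1]

```text
time_s: 7.78
ee_pos: [479.1, 226.1, 313.0]
ee_rot: [180.0, -0.0, 175.2]
force: [-0.2, 0.7, 0.5]
gripper_width: 0.3
```

```bash
python3 - <<'E'
from h import *
s=env.state();p=np.load('lane.npy');print(s['time_s'],s['ee_pos'],s['force'],inv(p,s['ee_pos']))
im=env.grab_frame('side');cv2.imwrite('pics/s5.png',cv2.resize(im[180:340,220:420,::-1],None,fx=3.5,fy=3.5))
im=env.grab_frame('top');cv2.imwrite('pics/t5.png',cv2.resize(im[120:330,160:380,::-1],None,fx=2.8,fy=2.8))
th=1.92
def g(r,a): return (105-r*np.cos(a),0,95+r*np.sin(a))
P=lane(p,[g(175,th),g(225,th+.247)])
print((proj('side',P)-[220,180])*3.5,(proj('top',P)-[160,120])*2.8)
E
```

```text
7.775 [479.09537228 226.06024392 312.98417017] [-0.15569808  0.71054761  0.51994191] [[-55.37096552  -1.24665715 312.98417017]]
[[176.40631558  99.01512943]
 [134.4765266   33.95087516]] [[286.57088702 148.4458293 ]
 [289.72207306  54.4406682 ]]
```

View pics/s5.png

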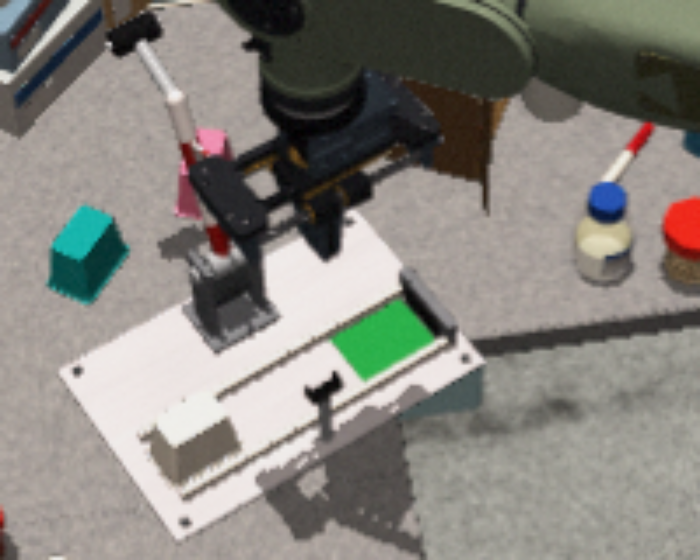

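View pics/t5.png

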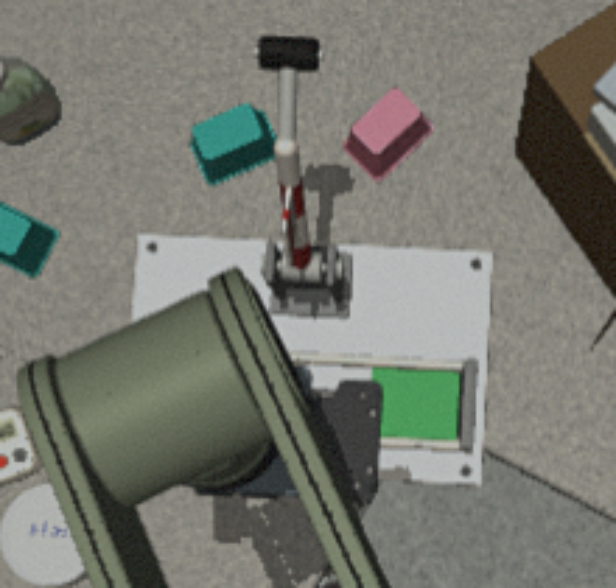

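The gate rests at its stop: roller seen at (134,33) and (289,52), predicted (134,34) and (290,54). Next I go behind the reservoir.

Call:
play_rows:
  increments:
    - [11.5,30,0,0,1]
    - [11.5,30,0,0,1]
    - [11.5,30,0,0,1]
    - [11.5,30,0,0,1]
    - [11.5,30,0,0.3,1]
    - [12,31,0,0,1]
    - [0,0,-35,0,1]
    - [0,0,-35,0,1]
    - [0,0,-35,0,1]
    - [0,0,-35,0,1]
    - [0,0,-35,0,1]
    - [0,0,-35,0,1]
    - [0,0,-20,0,1]
    - [0,0,0,0,1]

```text
time_s: 9.62
ee_pos: [549.6, 406.4, 80.9]
ee_rot: [-179.9, -0.2, 175.5]
force: [-0.1, -0.4, 0.1]
gripper_width: 0.5
```

```bash
python3 - <<'E'
from h import *
s=env.state();p=np.load('lane.npy');print(s['time_s'],s['ee_pos'],s['ee_rot'],s['force'],inv(p,s['ee_pos']))
im=env.grab_frame('side');cv2.imwrite('pics/s6.png',cv2.resize(im[180:340,220:420,::-1],None,fx=3.5,fy=3.5))
im=env.grab_frame('wrist');cv2.imwrite('pics/w6.png',im[:,:,::-1])
E
```

```text
9.625 [549.59749273 406.44623237  80.85720491] [-1.79860547e+02 -1.58880868e-01  1.75508275e+02] [-0.14477447 -0.41434544  0.11003606] [[  0.76680253 184.11300625  80.85720491]]
```

View pics/s6.png

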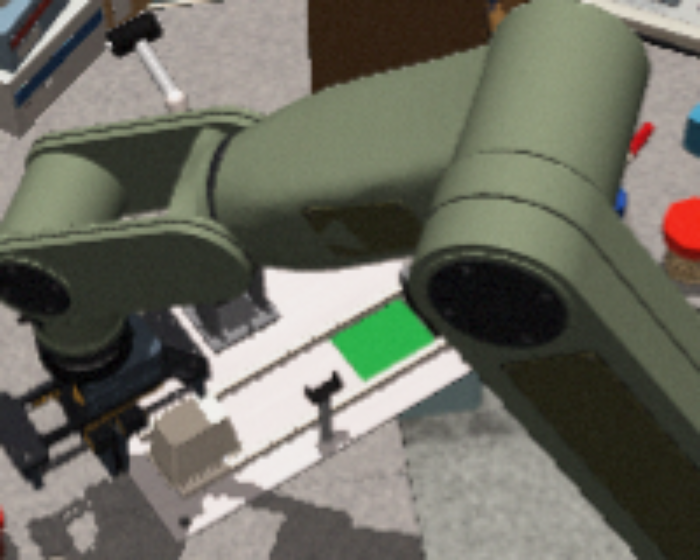

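View pics/w6.png

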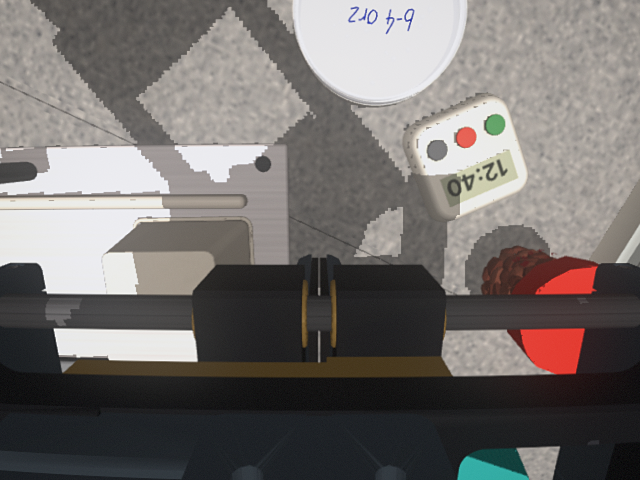

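The fingers stand over the lane entry behind the reservoir, with room to spare. I descend, then push gently.

Call:
play_rows:
  increments:
    - [0,0,-16,0,1]
    - [0,0,-16,0,1]
    - [0,0,-15,0,1]
    - [0,0,0,0,1]
    - [-1,-10,0,0,1]
    - [-1,-10,0,0,1]
    - [-1,-8,0,0,1]
    - [-1,-10,0,0,1]
    - [-1,-10,0,0,1]
    - [-1,-10,0,0,1]
    - [-1,-10,0,0,1]
    - [0,0,0,0,1]

```text
time_s: 11.22
ee_pos: [542.7, 337.9, 35.8]
ee_rot: [-180.0, -0.0, 175.5]
force: [-0.2, 0.5, -0.6]
gripper_width: 0.6
```

```bash
python3 - <<'E'
from h import *
s=env.state();p=np.load('lane.npy');print(s['time_s'],s['ee_pos'],s['ee_rot'],s['force'],inv(p,s['ee_pos']))
im=env.grab_frame('side');cv2.imwrite('pics/s7.png',cv2.resize(im[180:340,220:420,::-1],None,fx=3.5,fy=3.5))
im=env.grab_frame('wrist');cv2.imwrite('pics/w7.png',im[:,:,::-1])
E
```

```text
11.225 [542.67733327 337.94059395  35.82429581] [-1.79952854e+02 -4.62869088e-02  1.75466122e+02] [-0.20199182  0.46116324 -0.61899139] [[ -0.75932638 115.27564697  35.82429581]]
```

View pics/s7.png

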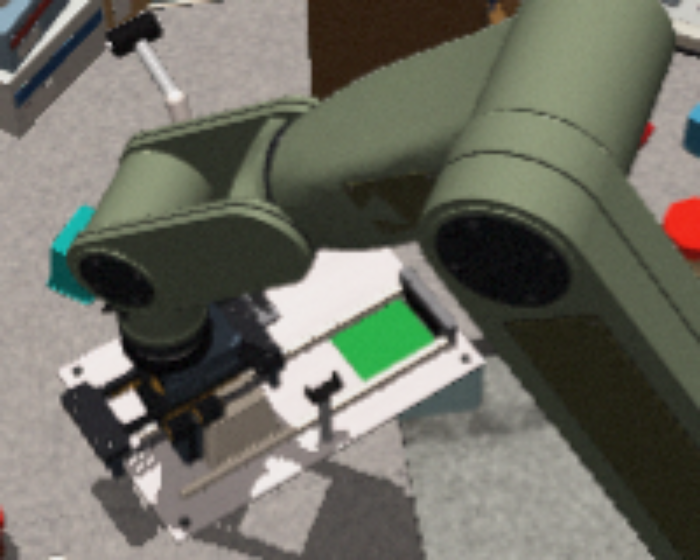

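View pics/w7.png

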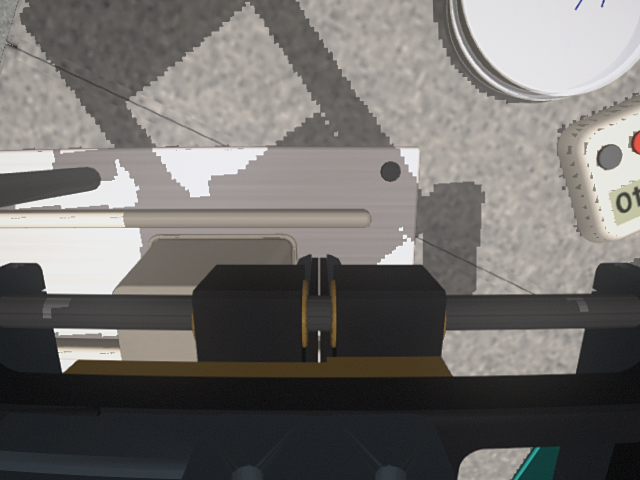

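The reservoir slides straight and upright between the rails, and the gate is still up. I continue.

Call:
play_rows:
  increments:
    - [-0.7,-10,0,0,1]
    - [-0.7,-10,0,0,1]
    - [-0.7,-10,0,0,1]
    - [-0.7,-10,0,0,1]
    - [-0.7,-10,0,0,1]
    - [-0.7,-10,0,0,1]
    - [-0.7,-10,0,0,1]
    - [-0.7,-10,0,0,1]
    - [-0.7,-10,0,0,1]
    - [-0.7,-10,0,0,1]
    - [-0.7,-10,0,0,1]
    - [-0.7,-10,0,0,1]
    - [-0.7,-10,0,0,1]
    - [-0.7,-10,0,0,1]
    - [-0.7,-10,0,0,1]
    - [0,0,0,0,1]

```text
time_s: 13.32
ee_pos: [532.3, 188.2, 36.0]
ee_rot: [-180.0, -0.0, 175.5]
force: [0.2, 0.1, -0.1]
gripper_width: 0.7
```

```bash
python3 - <<'E'
from h import *
s=env.state();p=np.load('lane.npy');print(s['time_s'],s['ee_pos'],s['ee_rot'],s['force'],inv(p,s['ee_pos']))
im=env.grab_frame('side');cv2.imwrite('pics/s8.png',cv2.resize(im[180:340,220:420,::-1],None,fx=3.5,fy=3.5))
im=env.grab_frame('wrist');cv2.imwrite('pics/w8.png',im[:,:,::-1])
E
```

```text
13.325 [532.32508672 188.20710041  35.98263748] [-1.79990071e+02 -2.07683829e-02  1.75454652e+02] [ 0.2201571   0.07096086 -0.07619219] [[  0.66351399 -34.80854148  35.98263748]]
```

View pics/s8.png

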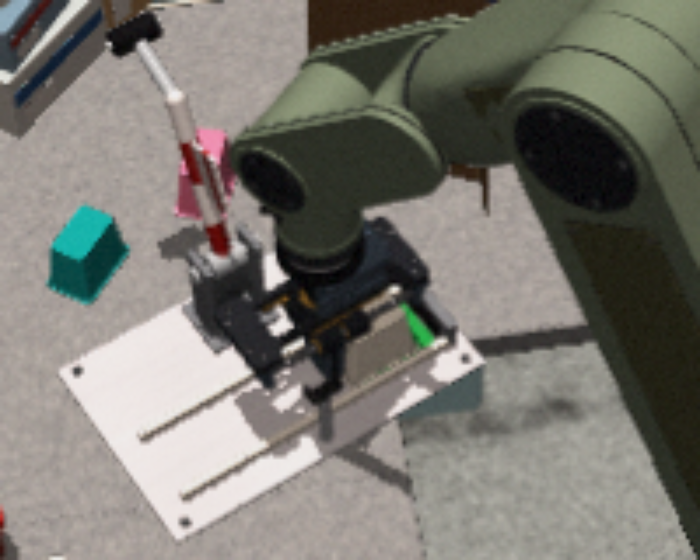

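View pics/w8.png

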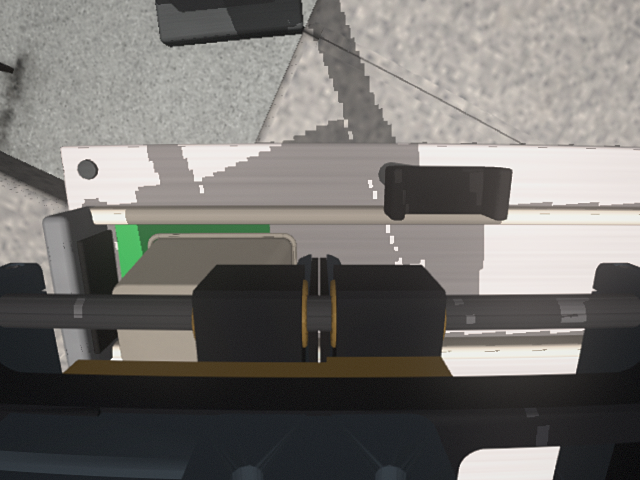

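The reservoir still has a green gap of roughly 15 mm to the stop. I finish slowly.

Call:
play_rows:
  increments:
    - [-0.3,-4,0,0,1]
    - [-0.3,-4,0,0,1]
    - [-0.3,-3,0,0,1]
    - [-0.2,-2,0,0,1]
    - [0,-2,0,0,1]
    - [0,0,0,0,1]

```text
time_s: 14.18
ee_pos: [531.3, 173.8, 36.0]
ee_rot: [-180.0, -0.0, 175.5]
force: [0.0, 0.5, 1.4]
gripper_width: 0.2
```

```bash
python3 - <<'E'
from h import *
s=env.state();p=np.load('lane.npy');print(s['time_s'],s['force'],inv(p,s['ee_pos']))
im=env.grab_frame('wrist');cv2.imwrite('pics/w9.png',im[:,:,::-1])
E
```

```text
14.175 [2.29311451e-04 5.07967007e-01 1.42462896e+00] [[  0.81845253 -49.2203553   35.9646429 ]]
```

View pics/w9.png

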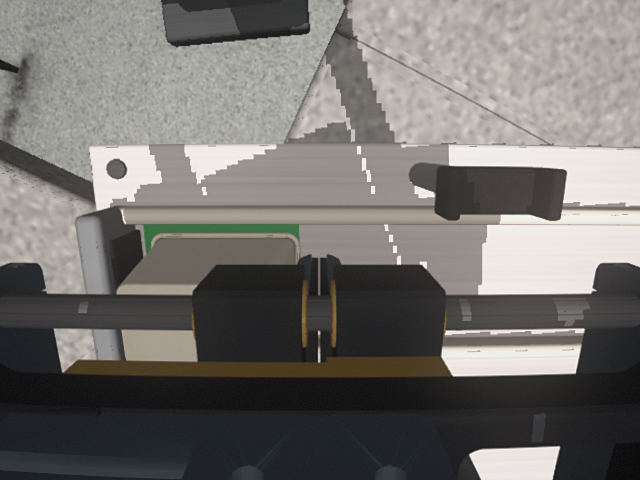

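A gap of about 4 mm remains (px 143–152 at ~0.52 mm/px), so I close it.

Call:
play_rows:
  increments:
    - [0,-2,0,0,1]
    - [0,-2,0,0,1]
    - [0,-1,0,0,1]
    - [0,-1,0,0,1]
    - [0,0,0,0,1]

```text
time_s: 14.85
ee_pos: [531.7, 170.0, 36.6]
ee_rot: [179.8, 0.0, 175.4]
force: [-1.0, 7.9, 2.6]
gripper_width: 0.2
```

```bash
python3 - <<'E'
from h import *
s=env.state();p=np.load('lane.npy');print(s['time_s'],s['force'],inv(p,s['ee_pos']))
im=env.grab_frame('wrist');cv2.imwrite('pics/w10.png',cv2.resize(im[180:380,60:330,::-1],None,fx=2.9,fy=2.9))
E
```

```text
14.85 [-0.97480455  7.88899425  2.60226114] [[  1.4437488  -52.97840903  36.57847539]]
```

View pics/w10.png

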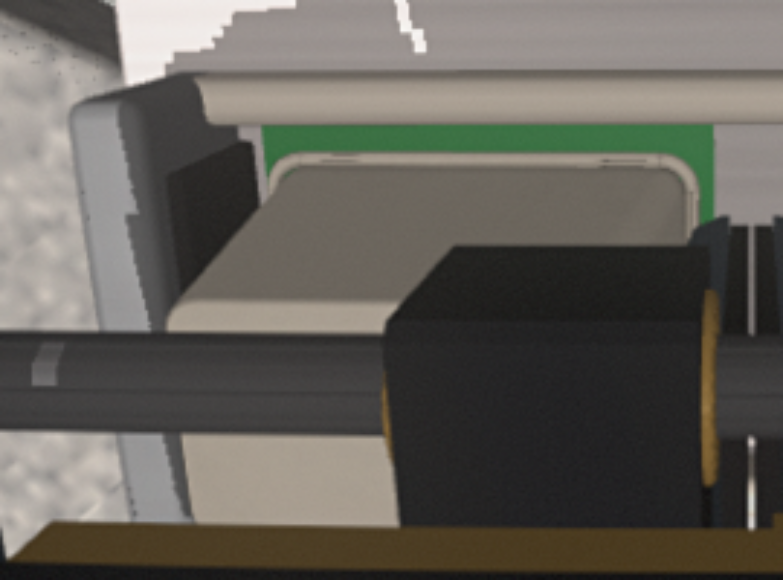

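The force rose to 8 N and the rim touches the rubber face. I back off along the lane, then go up.

Call:
play_rows:
  increments:
    - [0,2,0,0,1]
    - [0,4,0,0,1]
    - [1,12,0,0,1]
    - [1,20,0,0,1]
    - [0,0,30,0,1]
    - [0,0,40,0,1]
    - [0,0,40,0,1]
    - [-40,3,40,0,1]
    - [-40,3,40,0,1]
    - [-40,3,20,0,1]
    - [-20,0,0,0,1]
    - [0,0,0,0,1]

```text
time_s: 16.4
ee_pos: [392.5, 215.3, 245.4]
ee_rot: [-180.0, -0.0, 175.6]
force: [-0.1, -0.9, -0.2]
gripper_width: 0.6
```

```bash
python3 - <<'E'
from h import *
s=env.state();p=np.load('lane.npy');print(s['time_s'],s['ee_pos'],s['force'])
a=env.grab_frame('side');b=env.grab_frame('top')
cv2.imwrite('pics/s11.png',cv2.resize(a[180:340,220:420,::-1],None,fx=3.5,fy=3.5))
cv2.imwrite('pics/t11.png',cv2.resize(b[120:330,160:380,::-1],None,fx=2.8,fy=2.8))
h=[(36,23),(36,-23),(-36,-23),(-36,23)]
E
```

```text
16.4 [392.49438045 215.306767   245.37107099] [-0.08990357 -0.935553   -0.15894832]
```

View pics/s11.png

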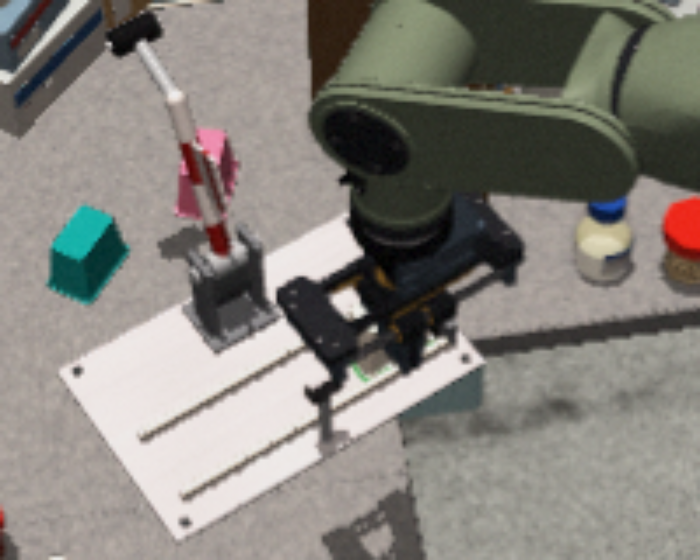

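View pics/t11.png

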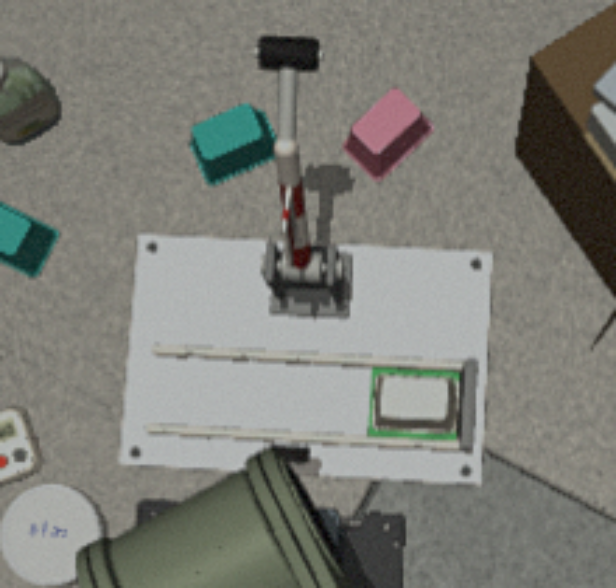

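```bash
python3 - <<'E'
from h import *
p=np.load('lane.npy')
b=env.grab_frame('top');cv2.imwrite('pics/t12.png',cv2.resize(b[240:290,280:340,::-1],None,fx=12,fy=12,interpolation=cv2.INTER_CUBIC))
for y in(-101.5,-95):
  print(y,(proj('top',lane(p,[(-25.5,y-38.5,6),(25.5,y-38.5,6),(25.5,y+38.5,6),(-25.5,y+38.5,6)]))-[280,240])*12)
E
```

```text
-101.5 [[519.60930812 424.32707242]
 [531.91632858 184.34233219]
 [169.86108365 165.41623463]
 [155.58122892 405.06608902]]
-95 [[488.85373756 422.7107459 ]
 [501.32788564 182.74889001]
 [139.33739273 163.81408619]
 [124.89186418 403.42931767]]
```

View pics/t12.png

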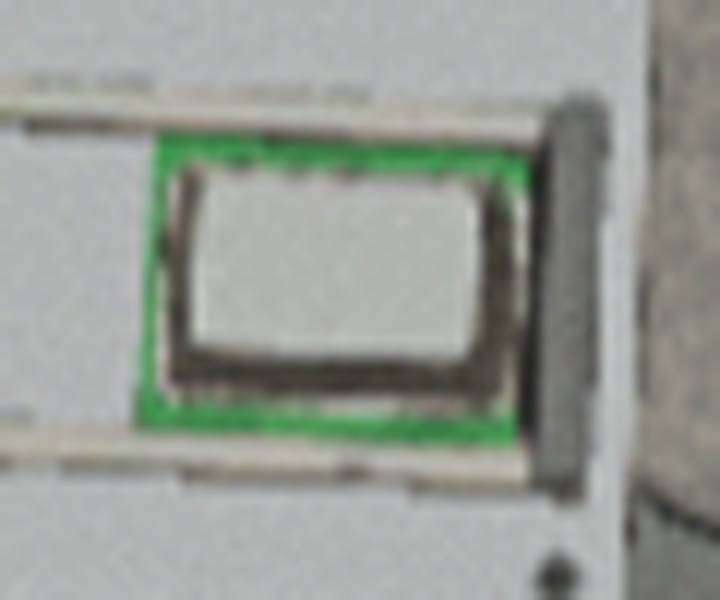

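The foot's edges run from about px 165 to 525, which matches the prediction for y = -101.5 (156–170 to 520–532). The reservoir is against the stop and the gate is up, so I hand in.

```bash
python3 -c "
from workcell import env
print(env.job_done())"
```

```text
the job is handed in; nothing more can be done
None
```

I raised the gate with closed fingers on its roller until it fell open to its stop by itself. Then I backed off and pushed the white reservoir along the lane to the end stop. The job was handed in shortly after 16.4 s on the robot's clock; the hand-in reported no verdict.

- **Gate:** In both camera views the arm rests at its stop. When I let go, the roller was within about 2 px of where 1.92 rad predicts. It looked unchanged in the last pictures.
- **Reservoir:** The contact force rose to about 8 N as it met the stop. After I retreated, its foot in the top view matched the bay position (lane y = -101.5 mm) to within about 1 px, roughly 2 mm, and it stood upright.
- **Bystanders:** I moved none of them knowingly. The ones visible in the pictures looked unmoved, but I did not measure them at the end.

No check failed. The first estimate of the remaining gap was slightly short, so the last push took two small steps.

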